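# Square a valve body into the inspection fixture, port to the red mark

## Task

Put the aluminium valve body on the green inspection plate for checking: turn it about its upright axis so that its blue port cap points at the red mark, and push its square flange fully home into the fence corner, square and flush against both steel fences. Keep the valve body upright, let go of it, and leave the other turned parts where they are.

Things in the scene. Friction and masses are not known exactly. Their poses are not given: they have to be found in the camera images.
- valve: Loose aluminium valve body with a square flange 64 x 64 x 12 mm at the foot, on it a round boss, diameter 40 mm, from 12 to 80 mm above the underside. A blue port cap (diameter 16 mm, 25 to 41 mm above the underside) sticks out of the boss's side to 38 mm from the axis. Origin: centre of the underside; z up, x the way the cap points; x, y square to the flange's sides. 0.25 to 0.5 kg.
- port (a point): Centre of the outer end face of the blue port cap: 38 mm along the valve body's x axis, 33 mm above its underside.
- fixture: Fixed green plate 180 x 180 x 10 mm with two steel fences, 16 mm wide, 20 mm high over the plate (30 mm over the bench), along its +x and +y sides, meeting in a right-angled corner. Their inner faces are x = 74 mm and y = 74 mm in this frame. Origin: centre of the plate's underside; z up.
- nest (a point): Point on the plate's top face where the centre of the valve body's underside lies when its flange is flush against both fences: 42 mm along x and 42 mm along y of the fixture, 10 mm above the bench; axes are the fixture's.
- red_mark: Red round mark, 15 mm in diameter, 2 mm high, fixed on top of one of the two fences (either one), on the line through the nest square to that fence, 40 mm from the nest. Origin: centre of its underside, 30 mm above the bench.
- black_mark: Black round mark, the same size, on the other fence: for the mirror-image part, unused here. Origin: centre of its underside.
- bush: Bystander: loose steel bush (ring), 48 mm outside diameter, 24 mm high. Origin: centre of its underside.
- plunger: Bystander: loose upright steel plunger, 40 mm diameter, narrowing to 28 mm, 125 mm high. Origin: centre of its underside.
- cone: Bystander: loose dark steel cone on a round foot, 52 mm diameter at the foot, 46 mm high. Origin: centre of its underside.
There are look-alikes about, which are no part of the job. What is meant by the valve is not turquoise, and is the larger of those in its own colour.

How it is judged (in metres and radians):
At the end, for the whole second after the job is handed in: The valve body stands upright on the green plate (within 2 mm in height, tilt under 2.3 degrees), its flange within 2 mm of flush against both fences and square to them within 2.3 degrees, the end of its blue port cap within 8 mm (seen from above) of the red mark's centre, at rest (x of valve in the frame of nest between -0.002 and 0.002 m and y of valve in the frame of nest between -0.002 and 0.002 m and z of valve in the frame of nest between -0.002 and 0.002 m and angle between valve's own z axis and vertical below 0.04 rad and (angle between the x axis of valve and the x axis of fixture, either way round below 0.04 rad or angle between the x axis of valve and the y axis of fixture, either way round below 0.04 rad) and horizontal distance between port and red_mark below 0.008 m and linear speed of valve below 0.01 m/s); the robot touches nothing.
It fails at once if the valve body is tipped more than about 30 degrees (angle between valve's own z axis and vertical above 0.5 rad).
It fails at once if a bystander part is moved more than 20 mm (distance of any of bush, plunger, cone from where it was at the start of the episode above 0.02 m).
It also fails if it takes over 40 s, if anything falls off the work surface, if the arm or the gripper's body presses on something with over 40 N, if the wrist force passes 120 N, or if a joint passes its speed limit or range.

## Robot

A 6-joint arm with a two-finger parallel gripper is mounted at the origin on the work surface. World frame = base frame: x ahead of the robot, y to its left, z up, the work surface at z = 0. Lengths are in m, angles in degrees, forces in N, time in s.
With the tool pointing down it reaches from about 0.325 to 1 m from the base axis. Payload 5.1 kg.
Tool frame: the origin (TCP) lies between the finger pads; the fingertips stand 14 mm ahead of it and the grasp point (between the pads) lies 5 mm behind it; z points along the fingers, y is the line along which they close (so a half turn about z gives the same grasp; the last joint's range is limited). The gripper opens to 85 mm and grips with 20 to 120 N. Pads are 22 mm wide; open, the fingers measure 114 mm over their backs; the gripper's body (76 mm by 85 mm) begins 54 mm behind the grasp point. The pads swing forward as they close: fully open they stand 13 mm farther back than shut.
Start: joints at [60.699, 7.093, 94.555, -0, 78.352, -4.733], TCP at [0.27, 0.591, 0.216] pointing down, gripper open.
Joint ranges: [-149.61, 149.61], [-58.7, 133.49], [1.44, 155.28], [-77.14, 257.14], [18.33, 153.61], [-166.67, 166.67]. Speed limits (degrees/s): [147.25, 147.25, 180, 180, 180, 180].

## Interface

Orientations are given as a 3x3 rotation matrix whose columns are the frame's x, y, z axes.
In Python, from cell import env gives the robot as it stands.
- The arm moves only by the tool carry_out, never from a script. Its arguments are lists of equal length, an entry for each row: "delta_pos": the shift along the tool's x, y, z as a fraction of full scale, a list of three; "dr": the turn, a rotation vector about the tool's x, y, z as a fraction of full scale, a list of three; "jaw": the opening, from -1 (shut) to 1 (fully open). A call has 1 to 5 rows; each row shifts and turns the commanded pose from where the row before left it, along the tool's axes as they then stand; what a row does not reach is not made up. Full scale, the value 1, is 5 cm for a shift and 6 degrees for a turn. A row lasts 1/10 s, in which the tool goes at most 50 mm and 8.59 degrees, less where a joint would pass 70% of its speed; a pose out of reach is approached as far as the arm can. A call with a number of a shift or a turn outside -1 to 1 is refused whole. A call with a gripper value outside its range is refused whole. The fingers move at their own pace and stop on an object; "grip_force" is the grip in N (left out, the last holds). Time passes only in rows, so rows that do not move let the fingers close. It gives the time, the measured TCP pose, the force, the opening and the grip force at its end, in the units of the state.
- env.get_state(): the state, without advancing time (a new reading comes with each control period).
- env.grab_frame(name): name is "scene" or "top" or "wrist"; returns a dict with "color" (480x640x3 uint8, red, green, blue), "vfov" (degrees; the focal length in pixels is half the picture's height over the tangent of half this angle, whatever the lens; pixels are square), "cx", "cy" (the principal point, pixels), "k1" (the pictures are not rectified: a ray, as slopes to the right and down, at radius r is drawn at 1 + k1 r^2 times it, then the intrinsics apply), "pose" (4x4, takes a point from camera to world coordinates). Camera axes: x right, y down, z forward; pixel columns grow to the right and rows downward; lengths in m; the calibration is good to about 2 mm. A picture is of the moment at which its call begins. There is no depth.
- env.hand_in(): hands the job in; it is judged then, once.
Trained networks look in a picture, given as the dict that the camera call returned (one of the last four; its "shot" number tells which), for a name from the list of things; names that differ only in an ending like _2 or _b are one class to them, and where a whole thing is asked for, a point or a joint stands for the part that bears it (a point fixed in the world has none). Each returns a list of dicts, best first, with "p" (0 to 1); they miss things now and then, are a little off and sometimes report something else, mostly with a low value. They report only what shows in the picture. A call takes as long as a camera call. They do not tell look-alikes from the thing itself.
- env.look_for(picture, query): "bbox" ([centre column, centre row, width, height] in pixels, round what is visible of it).
- env.place_of(picture, query): "location" ([column, row] in pixels: a listed point, or the origin of a listed thing).
The state is a dict: "clock": time; "q": joint angles; "qvel": joint speeds; "effort": joint torques, N m; "tool_pos": TCP position; "tcp_rot": TCP orientation; "ft_force": force on the tool from outside, world axes, zero at the start; "ft_torque": the same for the moment, N m; "width": finger opening in m; "finger_force": force on a finger pad.
Only numpy, scipy, OpenCV 4.12 (cv2) and the standard library are available. Lean on these libraries where they do the work, as an engineer would, in place of code of your own. Each camera call takes 0.05 s, during which the arm holds its last target. There are 200 camera calls.

## Working session

There is one attempt and no reset: what is moved stays moved. The work goes in short steps, Python scripts to look and compute and a tool call to move; the robot and the scene stay as the last step left them, time stands still between calls to the robot, and variables do not carry over. Pictures are saved under pics/ and viewed, at most 10 in all, crops included, and the job is handed in when it is done.

Besides the shell and the picture viewer there is one more tool, called after "Request:" as name(argument=value, ...) on one line, values as JSON. carry_out: Moves the arm, as the interface text tells. Its arguments: {"type":"object","properties":{"delta_pos":{"type":"array"},"dr":{"type":"array"},"jaw":{"type":"array"},"grip_force":{"type":"number"}},"required":["delta_pos","dr","jaw"]}

```bash
ls; mkdir -p pics; cat > h.py <<'E'
import numpy as np, cv2
from cell import env
def ray(f,px):
    h=f["color"].shape[0]; F=h/2/np.tan(np.radians(f["vfov"])/2)
    d=np.array([(px[0]-f["cx"])/F,(px[1]-f["cy"])/F]); u=d.copy()
    for _ in range(30): u=d/(1+f["k1"]*(u@u))
    T=np.array(f["pose"]); return T[:3,3],T[:3,:3]@np.array([u[0],u[1],1])
def at(f,px,z):
    o,r=ray(f,px); return o+r*(z-o[2])/r[2]
def proj(f,P):
    h=f["color"].shape[0]; F=h/2/np.tan(np.radians(f["vfov"])/2)
    T=np.array(f["pose"]); c=T[:3,:3].T@(np.array(P)-T[:3,3]); u=c[:2]/c[2]; u=u*(1+f["k1"]*(u@u))
    return np.array([f["cx"]+F*u[0],f["cy"]+F*u[1]])
def save(f,n): cv2.imwrite(f"pics/{n}.png",cv2.cvtColor(f["color"],cv2.COLOR_RGB2BGR))
E
python3 - <<'E'
from h import *
np.set_printoptions(precision=4,suppress=True)
Z=dict(valve=0,port=.033,fixture=0,nest=.01,red_mark=.03,black_mark=.03,bush=0,plunger=0,cone=0)
for c in("top","scene"):
    f=env.grab_frame(c); save(f,c+"0"); print(c,np.array(f["pose"])[:3,3],f["vfov"],f["k1"])
    for n,z in Z.items():
        print(n,[(round(d["p"],2),np.round(d["location"],1),at(f,d["location"],z)[:2]) for d in env.place_of(f,n)[:4]])
E
```

```text
pics
top [ 0.4533 -0.029   1.1414] 44.17616832849972 -0.05178827263794879
valve [(0.84, array([425.3, 281.2]), array([ 0.5339, -0.223 ])), (0.83, array([482.8, 275.7]), array([ 0.5443, -0.3353])), (0.6, array([378.5, 234.8]), array([ 0.6247, -0.1335]))]
port [(0.79, array([470.7, 276.9]), array([ 0.5394, -0.3034])), (0.74, array([419.9, 295.6]), array([ 0.5046, -0.2066])), (0.71, array([385.3, 222.3]), array([ 0.6438, -0.1438])), (0.32, array([171.9, 180. ]), array([0.7269, 0.266 ]))]
fixture [(0.95, array([250.4, 281. ]), array([0.5346, 0.1151]))]
nest [(0.8, array([221.9, 264.2]), array([0.5662, 0.1692]))]
red_mark [(0.58, array([198.3, 269.7]), array([0.5538, 0.2102]))]
black_mark [(0.56, array([215.9, 240.8]), array([0.6089, 0.1782])), (0.36, array([436.2, 176.7]), array([ 0.7337, -0.2441]))]
bush [(0.79, array([437.9, 179.2]), array([ 0.7362, -0.2532]))]
plunger [(0.72, array([174.1, 179.4]), array([0.7362, 0.2704])), (0.7, array([362.1, 161.5]), array([ 0.7722, -0.103 ]))]
cone [(0.65, array([172.4, 177.3]), array([0.7405, 0.274 ]))]
scene [1.0508 0.1689 0.5814] 56.91203737907345 0.01764806095892007
valve [(0.79, array([238.4, 192.9]), array([ 0.5331, -0.2227])), (0.69, array([255.1, 242.4]), array([ 0.6321, -0.1329]))]
port [(0.98, array([239.7, 236.4]), array([ 0.6541, -0.1456])), (0.87, array([192.7, 171.9]), array([ 0.5449, -0.31  ])), (0.6, array([254.5, 174.1]), array([ 0.5052, -0.1984]))]
fixture [(0.97, array([412. , 246.9]), array([0.5371, 0.1208]))]
nest [(0.9, array([437.7, 264.1]), array([0.5656, 0.1698]))]
red_mark [(0.44, array([468.3, 263.1]), array([0.562 , 0.2134]))]
black_mark [(0.59, array([442.8, 277.3]), array([0.6049, 0.1828]))]
bush [(0.77, array([162.6, 267.4]), array([ 0.7396, -0.2481]))]
plunger [(0.69, array([229.6, 309.3]), array([ 0.7673, -0.1041]))]
cone [(0.72, array([490.6, 385.8]), array([0.735 , 0.2823]))]
```

View pics/top0.png

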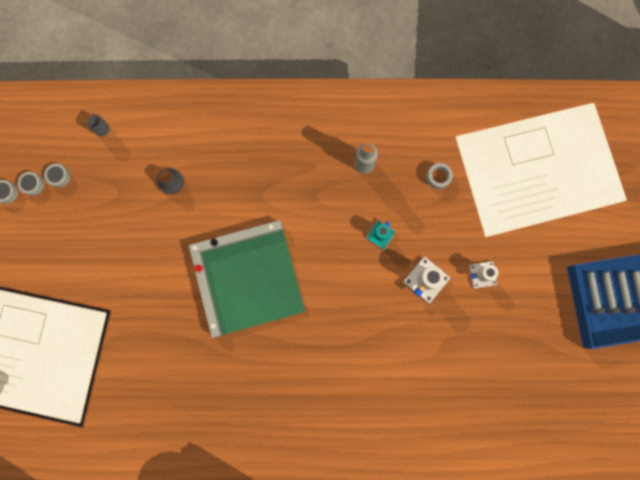

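View pics/scene0.png

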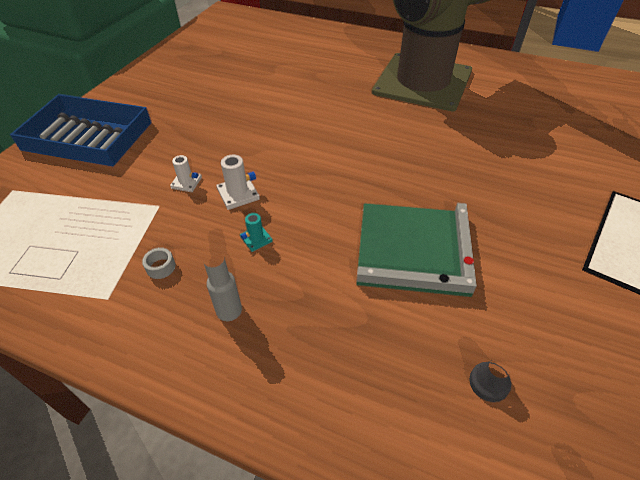

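The valve is the larger white body at (427,280) in the top view, with its cap pointing down-left at (418,293). The turquoise body (380,234) and the small white body (484,273) are look-alikes. The fixture is at (245,280), with the red mark at (198,268) on its left (+y) fence and the black mark at (214,242). Next I'll refine the yaw and work out the moves.

```bash
cat >> h.py <<'E'
def plan(pos,toolx_deg):
    """shift and yaw (about world z) still to go, in tool axes; tool down"""
    s=env.get_state(); R=np.array(s["tcp_rot"]); p=np.array(s["tool_pos"])
    a=np.radians(toolx_deg); c,n=np.cos(a),np.sin(a)
    G=np.array([[c,n,0],[n,-c,0],[0,0,-1.]])
    rv=cv2.Rodrigues(R.T@G)[0].ravel()
    print("clock",s["clock"],"tool",p,"yaw x",np.degrees(np.arctan2(R[1,0],R[0,0])),"F",np.array(s["ft_force"]),"w",s["width"])
    print("shift tool/0.05:",R.T@(np.array(pos)-p)/.05," shift in goal frame/0.05",G.T@(np.array(pos)-p)/.05,"turn/6deg:",np.degrees(rv)/6)
E
python3 - <<'E'
from h import *
np.set_printoptions(precision=4,suppress=True)
print(env.get_state()["tcp_rot"],env.get_state()["q"])
for a in(55,145,235,325): plan([.534,-.223,.22],a)
E
```

```text
[[-0.9095  0.4158 -0.    ]
 [ 0.4158  0.9095 -0.    ]
 [ 0.     -0.     -1.    ]] [60.6989  7.0921 94.5552  0.0004 78.3533 -4.7327]
clock 1.0 tool [0.2703 0.5911 0.2158] yaw x 155.4314591764911 F [ 0.4773  0.0455 -0.7029] w 0.08537302353452332
shift tool/0.05: [-11.567  -12.6153  -0.0833]  shift in goal frame/0.05 [-10.3125  13.6599  -0.0833] turn/6deg: [-0.0001  0.     16.7386]
clock 1.0 tool [0.2703 0.5911 0.2158] yaw x 155.4314591764911 F [ 0.4773  0.0455 -0.7029] w 0.08537302353452332
shift tool/0.05: [-11.567  -12.6153  -0.0833]  shift in goal frame/0.05 [-13.6599 -10.3125  -0.0833] turn/6deg: [-0.0001 -0.0001  1.7386]
clock 1.0 tool [0.2703 0.5911 0.2158] yaw x 155.4314591764911 F [ 0.4773  0.0455 -0.7029] w 0.08537302353452332
shift tool/0.05: [-11.567  -12.6153  -0.0833]  shift in goal frame/0.05 [ 10.3125 -13.6599  -0.0833] turn/6deg: [ -0.      -0.0001 -13.2614]
clock 1.0 tool [0.2703 0.5911 0.2158] yaw x 155.4314591764911 F [ 0.4773  0.0455 -0.7029] w 0.08537302353452332
shift tool/0.05: [-11.567  -12.6153  -0.0833]  shift in goal frame/0.05 [13.6599 10.3125 -0.0833] turn/6deg: [  0.0001  -0.0002 -28.2614]
```

Request:
carry_out(delta_pos=[[-0.58, -0.63, 0], [-0.58, -0.63, 0], [-0.58, -0.63, 0], [-0.58, -0.63, 0], [-0.58, -0.63, 0]], dr=[[0, 0, 0], [0, 0, 0], [0, 0, 0], [0, 0, 0], [0, 0, 0]], jaw=[1, 1, 1, 1, 1])

```text
clock: 1.5
tool_pos: [0.3369, 0.3861, 0.2159]
tcp_rot: [[-0.91, 0.415, 0.0], [0.415, 0.91, 0.0], [-0.0, 0.0, -1.0]]
ft_force: [0.9, -0.5, 0.0]
width: 0.0858
finger_force: 0.0
```

Request:
carry_out(delta_pos=[[-0.58, -0.63, 0], [-0.58, -0.63, 0], [-0.58, -0.63, 0], [-0.58, -0.63, 0], [-0.58, -0.63, 0]], dr=[[0, 0, 0], [0, 0, 0], [0, 0, 0], [0, 0, 0], [0, 0, 0]], jaw=[1, 1, 1, 1, 1])

```text
clock: 2.0
tool_pos: [0.4033, 0.1825, 0.2162]
tcp_rot: [[-0.91, 0.416, 0.001], [0.416, 0.91, 0.0], [-0.001, 0.001, -1.0]]
ft_force: [0.5, 0.5, -0.3]
width: 0.085
finger_force: 0.0
```

Request:
carry_out(delta_pos=[[-0.58, -0.63, 0], [-0.58, -0.63, 0], [-0.58, -0.63, 0], [-0.58, -0.63, 0], [-0.58, -0.63, 0]], dr=[[0, 0, 0], [0, 0, 0], [0, 0, 0], [0, 0, 0], [0, 0, 0]], jaw=[1, 1, 1, 1, 1])

```text
clock: 2.5
tool_pos: [0.4697, -0.0213, 0.2162]
tcp_rot: [[-0.909, 0.416, 0.001], [0.416, 0.909, -0.0], [-0.001, 0.0, -1.0]]
ft_force: [0.1, 0.2, 0.1]
width: 0.0856
finger_force: 0.0
```

Request:
carry_out(delta_pos=[[-0.58, -0.63, 0], [-0.58, -0.63, 0], [-0.58, -0.63, 0], [0, 0, 0], [0, 0, 0]], dr=[[0, 0, 0], [0, 0, 0], [0, 0, 0], [0, 0, 0.87], [0, 0, 0.87]], jaw=[1, 1, 1, 1, 1])

```text
clock: 3.0
tool_pos: [0.5094, -0.1431, 0.2157]
tcp_rot: [[-0.815, 0.579, -0.0], [0.579, 0.815, 0.0], [0.0, -0.0, -1.0]]
ft_force: [0.5, 0.2, 0.4]
width: 0.0853
finger_force: 0.0
```

```bash
python3 - <<'E'
from h import *
np.set_printoptions(precision=4,suppress=True)
for c in("wrist","top"):
    f=env.grab_frame(c); save(f,c+"1"); print(c,np.array(f["pose"])[:3,3])
    for n,z in dict(valve=0,port=.033,nest=.01,fixture=0,red_mark=.03,black_mark=.03).items():
        print(n,[(round(d["p"],2),np.round(d["location"],1),at(f,d["location"],z)[:2]) for d in env.place_of(f,n)[:3]])
plan([.534,-.223,.22],145)
E
```

```text
wrist [ 0.4555 -0.1049  0.3733]
valve [(0.85, array([267.4, 270. ]), array([ 0.5362, -0.2233])), (0.68, array([178.3, 343.4]), array([ 0.546 , -0.3381])), (0.56, array([401.2, 296. ]), array([ 0.629 , -0.1372]))]
port [(0.7, array([195.4, 339.1]), array([ 0.5435, -0.3027])), (0.65, array([263.8, 241.7]), array([ 0.5078, -0.2003])), (0.61, array([404.8, 326. ]), array([ 0.6391, -0.1469]))]
nest []
fixture [(0.65, array([614.7,  36.1]), array([0.5395, 0.1189]))]
red_mark []
black_mark []
top [ 0.4533 -0.029   1.1414]
valve [(0.53, array([484.6, 274.6]), array([ 0.5464, -0.3389])), (0.53, array([379.7, 237.4]), array([ 0.6195, -0.1358]))]
port [(0.62, array([387.5, 224.2]), array([ 0.6401, -0.1479]))]
nest [(0.93, array([222.5, 265. ]), array([0.5647, 0.1681]))]
fixture [(0.96, array([247.6, 280.2]), array([0.5362, 0.1205]))]
red_mark [(0.39, array([199.4, 269.9]), array([0.5534, 0.2081]))]
black_mark [(0.5, array([214. , 241.7]), array([0.6072, 0.1818]))]
clock 3.7 tool [ 0.5093 -0.1415  0.2159] yaw x 145.01160898093042 F [-0.6081  0.955   0.0691] w 0.08532596632664637
shift tool/0.05: [-1.34   -1.0522 -0.0826]  shift in goal frame/0.05 [-1.3403 -1.0519 -0.0827] turn/6deg: [-0.      0.0006  0.0019]
```

View pics/wrist1.png

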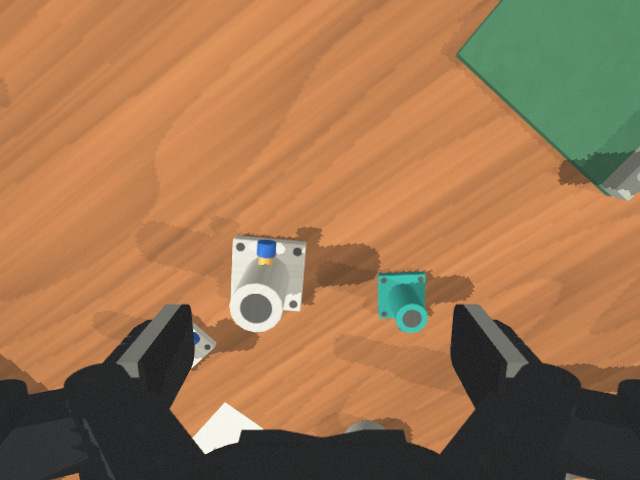

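The wrist view shows the valve at (267,270), with flange corners at about (234,237), (306,241) and (302,311), the boss top at (257,308) and the cap facing up. The turquoise look-alike sits at (402,296), clear of the grasp.

```bash
python3 - <<'E'
from h import *
np.set_printoptions(precision=4,suppress=True)
f=env.grab_frame("wrist")
a,b,c=[at(f,p,.012)[:2] for p in((234,237),(306,241),(302,311))]
print("boss",at(f,(257,308),.08)[:2],"flange mid",(a+c)/2,np.linalg.norm(a-b),np.linalg.norm(c-b))
d=a-b; e=b-c
print("cap dir",np.degrees(np.arctan2(e[1],e[0])),np.degrees(np.arctan2(d[1],d[0]))-90)
p=at(f,(266,244),.041)[:2]; print("cap top",p)
# fixture yaw from top: outer plate edges
t=env.grab_frame("top"); m=cv2.inRange(cv2.cvtColor(t["color"],cv2.COLOR_RGB2HSV),(60,80,30),(90,255,255))
m[:,:190]=0;m[:,320:]=0;m[:200]=0
ys,xs=np.nonzero(m); P=np.array([at(t,q,.01)[:2] for q in np.c_[xs,ys]],np.float32)
r=cv2.minAreaRect(P); print("green rect",r)
E
```

```text
boss [ 0.5387 -0.2205] flange mid [ 0.5386 -0.2196] 0.06260029102715946 0.06655843098210543
cap dir 141.26374647781182 -218.36205593327094
cap top [ 0.5095 -0.1963]
green rect ((0.5332640409469604, 0.11040347069501877), (0.16056092083454132, 0.16042767465114594), 15.461446762084961)
```

```bash
python3 - <<'E'
from h import *
np.set_printoptions(precision=3,suppress=True)
plan([.5375,-.221,.047],141.5)
E
```

```text
clock 3.8 tool [ 0.509 -0.142  0.216] yaw x 145.00280301634163 F [ 0.094 -0.062  0.024] w 0.08543202654867384
shift tool/0.05: [-1.375 -0.978  3.376]  shift in goal frame/0.05 [-1.432 -0.892  3.376] turn/6deg: [-0.    -0.     0.584]
```

Request:
carry_out(delta_pos=[[0, 0, 0], [-0.72, -0.45, 0], [-0.71, -0.44, 0], [0, 0, 0.5], [0, 0, 0]], dr=[[0, 0, 0.58], [0, 0, 0], [0, 0, 0], [0, 0, 0], [0, 0, 0]], jaw=[1, 1, 1, 1, 1])

```text
clock: 4.3
tool_pos: [0.5358, -0.2209, 0.1871]
tcp_rot: [[-0.782, 0.623, -0.006], [0.623, 0.782, 0.003], [0.007, -0.001, -1.0]]
ft_force: [-0.5, 0.6, -0.0]
width: 0.0855
finger_force: 0.0
```

```bash
python3 - <<'E'
from h import *
np.set_printoptions(precision=4,suppress=True)
f=env.grab_frame("wrist"); save(f,"wrist2")
for n,z in dict(valve=0,port=.033).items():
    print(n,[(round(d["p"],2),np.round(d["location"],1),at(f,d["location"],z)[:2]) for d in env.place_of(f,n)[:3]])
plan([.5375,-.221,.047],141.5)
E
```

```text
valve [(0.77, array([223.7, 293.3]), array([ 0.544 , -0.3353])), (0.77, array([471.9, 227.5]), array([ 0.6282, -0.1369])), (0.74, array([319.7, 204.2]), array([ 0.5349, -0.2224]))]
port [(0.77, array([243.6, 283.9]), array([ 0.5422, -0.3033])), (0.76, array([319.3, 164. ]), array([ 0.5071, -0.2004])), (0.65, array([482.3, 259.4]), array([ 0.6402, -0.1487]))]
clock 4.45 tool [ 0.5375 -0.2205  0.1912] yaw x 141.53967306165808 F [-0.4268  0.3525  0.6158] w 0.08510768037057782
shift tool/0.05: [-0.0072 -0.0079  2.8833]  shift in goal frame/0.05 [-0.0067 -0.0078  2.8833] turn/6deg: [ 0.0003 -0.0018  0.0066]
```

View pics/wrist2.png

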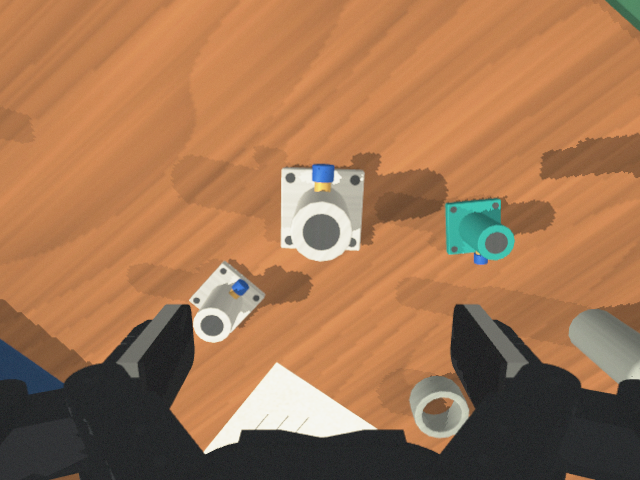

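The valve is centred between the fingers, with the boss top at (321,231), and square to them within about 1°. Next I'll go down and grip.

Request:
carry_out(delta_pos=[[0, 0, 0.6], [0, 0, 0.6], [0, 0, 0.6], [0, 0, 0.6], [0, 0, 0.48]], dr=[[0, 0, 0], [0, 0, 0], [0, 0, 0], [0, 0, 0], [0, 0, 0]], jaw=[1, 1, 1, 1, 1])

```text
clock: 4.95
tool_pos: [0.5378, -0.2202, 0.0467]
tcp_rot: [[-0.783, 0.621, 0.001], [0.621, 0.783, -0.0], [-0.001, 0.0, -1.0]]
ft_force: [0.6, -0.8, -0.8]
width: 0.0853
finger_force: 0.0
```

Request:
carry_out(delta_pos=[[0, 0, 0], [0, 0, 0], [0, 0, 0], [0, 0, 0], [0, 0, 0]], dr=[[0, 0, 0], [0, 0, 0], [0, 0, 0], [0, 0, 0], [0, 0, 0]], jaw=[-0.3, -0.3, -0.3, -0.3, -0.3], grip_force=50)

```text
clock: 5.45
tool_pos: [0.5391, -0.222, 0.05]
tcp_rot: [[-0.783, 0.622, 0.004], [0.622, 0.783, -0.002], [-0.004, 0.0, -1.0]]
ft_force: [-3.0, 0.1, 7.6]
width: 0.0381
finger_force: 49.9
```

Request:
carry_out(delta_pos=[[0, 0, 0], [0, 0, 0], [0, 0, 0], [0, 0, 0]], dr=[[0, 0, 0], [0, 0, 0], [0, 0, 0], [0, 0, 0]], jaw=[-0.3, -0.3, -0.3, -0.3], grip_force=50)

```text
clock: 5.85
tool_pos: [0.5391, -0.2221, 0.05]
tcp_rot: [[-0.783, 0.622, 0.004], [0.622, 0.783, -0.002], [-0.004, 0.0, -1.0]]
ft_force: [-2.1, -0.6, 7.0]
width: 0.0377
finger_force: 49.9
```

Request:
carry_out(delta_pos=[[0, 0, -0.4], [0, 0, -0.8], [0, 0, -0.8], [0, 0, 0], [0, 0, 0]], dr=[[0, 0, 0], [0, 0, 0], [0, 0, 0], [0, 0, 0.9], [0, 0, 0.9]], jaw=[-0.3, -0.3, -0.3, -0.3, -0.3])

```text
clock: 6.35
tool_pos: [0.5385, -0.2212, 0.1493]
tcp_rot: [[-0.649, 0.761, 0.004], [0.761, 0.649, -0.001], [-0.004, 0.002, -1.0]]
ft_force: [-0.1, 0.5, -4.9]
width: 0.0378
finger_force: 51.5
```

Request:
carry_out(delta_pos=[[0, 0, 0], [0, 0, 0], [0, 0, 0], [0, 0, 0], [0, 0, 0]], dr=[[0, 0, 0.9], [0, 0, 0.9], [0, 0, 0.9], [0, 0, 0.9], [0, 0, 0.7]], jaw=[-0.3, -0.3, -0.3, -0.3, -0.3])

```text
clock: 6.85
tool_pos: [0.5371, -0.2205, 0.1465]
tcp_rot: [[-0.254, 0.967, -0.0], [0.967, 0.254, 0.001], [0.001, -0.0, -1.0]]
ft_force: [0.2, 0.1, -4.4]
width: 0.038
finger_force: 51.5
```

```bash
python3 - <<'E'
from h import *
np.set_printoptions(precision=3,suppress=True)
plan([.5585,.1558,.15],105); print(env.get_state()["q"])
E
```

```text
clock 6.85 tool [ 0.537 -0.22   0.146] yaw x 104.71267143642001 F [ 0.153  0.12  -4.372] w 0.037951429838413764
shift tool/0.05: [ 7.171  2.324 -0.065]  shift in goal frame/0.05 [ 7.159  2.36  -0.071] turn/6deg: [-0.002 -0.008 -0.048]
[-27.628   1.485 107.341   0.028  71.213 -42.35 ]
```

Request:
carry_out(delta_pos=[[0.7, 0.23, 0], [0.7, 0.23, 0], [0.7, 0.23, 0], [0.7, 0.23, 0], [0.7, 0.23, 0]], dr=[[0, 0, 0], [0, 0, 0], [0, 0, 0], [0, 0, 0], [0, 0, 0]], jaw=[-0.3, -0.3, -0.3, -0.3, -0.3])

```text
clock: 7.35
tool_pos: [0.5475, -0.0354, 0.1466]
tcp_rot: [[-0.257, 0.966, -0.0], [0.966, 0.257, 0.0], [0.0, -0.0, -1.0]]
ft_force: [-0.3, -0.1, -4.4]
width: 0.038
finger_force: 51.4
```

Request:
carry_out(delta_pos=[[0.7, 0.23, 0], [0.7, 0.23, 0], [0.7, 0.23, 0], [0.7, 0.23, 0], [0, 0, 0]], dr=[[0, 0, 0], [0, 0, 0], [0, 0, 0], [0, 0, 0], [0, 0, 0]], jaw=[-0.3, -0.3, -0.3, -0.3, -0.3])

```text
clock: 7.85
tool_pos: [0.5559, 0.1141, 0.1467]
tcp_rot: [[-0.262, 0.965, -0.0], [0.965, 0.262, 0.002], [0.002, 0.0, -1.0]]
ft_force: [0.5, -2.1, -3.7]
width: 0.0379
finger_force: 51.5
```

```bash
python3 - <<'E'
from h import *
np.set_printoptions(precision=4,suppress=True)
f=env.grab_frame("wrist"); save(f,"wrist3")
s=env.get_state()
for n,z in dict(valve=s["tool_pos"][2]-.05,port=s["tool_pos"][2]-.017,nest=.01,fixture=0,red_mark=.03,black_mark=.03).items():
    print(n,[(round(d["p"],2),np.round(d["location"],1),at(f,d["location"],z)[:2]) for d in env.place_of(f,n)[:2]])
plan([.5585,.1558,.15],105)
E
```

```text
valve [(0.63, array([313.2, 254.8]), array([0.5525, 0.113 ]))]
port [(0.69, array([321.6, 191.8]), array([0.5469, 0.1504]))]
nest [(0.61, array([364.8, 141. ]), array([0.5709, 0.1718]))]
fixture [(0.82, array([300.8, 200.7]), array([0.5397, 0.1198]))]
red_mark [(0.8, array([367.4,  72.8]), array([0.5589, 0.2107]))]
black_mark [(0.59, array([430.1, 141.8]), array([0.6081, 0.1823]))]
clock 8.2 tool [0.5565 0.1091 0.1468] yaw x 104.82184056802124 F [-0.4754  0.1229 -3.913 ] w 0.03827808749419922
shift tool/0.05: [ 0.8923  0.278  -0.0648]  shift in goal frame/0.05 [ 0.8914  0.2808 -0.0648] turn/6deg: [-0.001   0.0003 -0.0297]
```

View pics/wrist3.png

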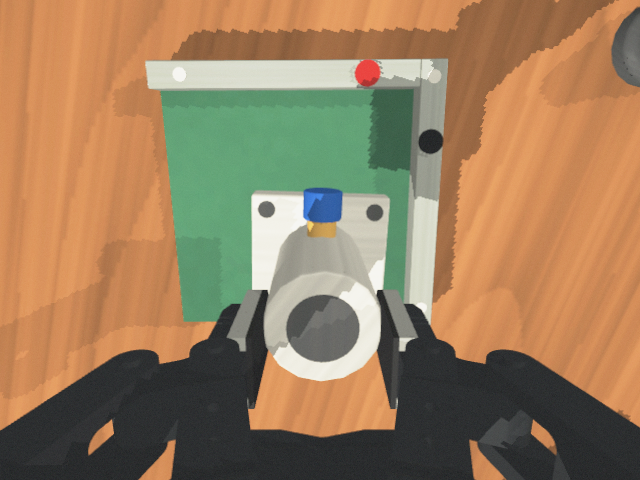

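```bash
python3 - <<'E'
from h import *
np.set_printoptions(precision=4,suppress=True)
f=env.grab_frame("wrist")
A=lambda p,q,z:(lambda d:np.degrees(np.arctan2(d[1],d[0])))((at(f,p,z)-at(f,q,z))[:2])
zu=env.get_state()["tool_pos"][2]-.047-.003
print("fence inner",A((414,88),(163,92),.03),"outer",A((447,58),(147,62),.03))
print("flange",A((388,196),(252,192),zu+.012), "mid edge",at(f,(320,194),zu+.012),"boss top",at(f,(322,328),zu+.08))
E
```

```text
fence inner 15.686829485695982 outer 15.528773707343628
flange 13.069557510935727 mid edge [0.5481 0.1409 0.1088] boss top [0.5572 0.1098 0.1768]
```

Request:
carry_out(delta_pos=[[0, 0, 0], [0, 0, 0]], dr=[[0, 0, -0.38], [0, 0, 0]], jaw=[-0.3, -0.3])

```text
clock: 8.45
tool_pos: [0.5566, 0.1095, 0.1468]
tcp_rot: [[-0.294, 0.956, 0.0], [0.956, 0.294, -0.0], [-0.0, 0.0, -1.0]]
ft_force: [-0.2, -0.3, -4.2]
width: 0.0381
finger_force: 51.5
```

```bash
python3 - <<'E'
from h import *
np.set_printoptions(precision=4,suppress=True)
plan([.5638,.1622,.062],107)
E
```

```text
clock 8.45 tool [0.5566 0.1095 0.1468] yaw x 107.12413758415607 F [-0.2174 -0.253  -4.1915] w 0.038070269690655675
shift tool/0.05: [0.9656 0.4488 1.6969]  shift in goal frame/0.05 [0.9666 0.4467 1.6969] turn/6deg: [0.0004 0.0002 0.0207]
```

Request:
carry_out(delta_pos=[[0.48, 0.22, 0], [0.48, 0.22, 0], [0, 0, 0.6], [0, 0, 0.6], [0, 0, 0.4]], dr=[[0, 0, 0], [0, 0, 0], [0, 0, 0], [0, 0, 0], [0, 0, 0]], jaw=[-0.3, -0.3, -0.3, -0.3, -0.3])

```text
clock: 8.95
tool_pos: [0.5622, 0.1622, 0.0646]
tcp_rot: [[-0.295, 0.956, -0.003], [0.956, 0.295, -0.001], [0.0, -0.003, -1.0]]
ft_force: [-0.8, 0.4, -4.8]
width: 0.0381
finger_force: 51.5
```

Request:
carry_out(delta_pos=[[0, 0, 0.1], [0, 0, 0], [0, 0, 0]], dr=[[0, 0, 0], [0, 0, 0], [0, 0, 0]], jaw=[-0.3, -0.3, -0.3])

```text
clock: 9.25
tool_pos: [0.5641, 0.1623, 0.0627]
tcp_rot: [[-0.295, 0.956, 0.002], [0.956, 0.295, 0.0], [-0.0, 0.002, -1.0]]
ft_force: [-1.2, 0.1, -3.6]
width: 0.0382
finger_force: 51.6
```

Request:
carry_out(delta_pos=[[0, 0, 0.05], [0, 0, 0]], dr=[[0, 0, 0], [0, 0, 0]], jaw=[-0.3, -0.3])

```text
clock: 9.45
tool_pos: [0.5641, 0.1626, 0.0601]
tcp_rot: [[-0.295, 0.955, 0.002], [0.955, 0.295, 0.001], [-0.0, 0.002, -1.0]]
ft_force: [0.1, 0.2, -3.9]
width: 0.0378
finger_force: 51.7
```

Request:
carry_out(delta_pos=[[0, 0, 0.05], [0, 0, 0]], dr=[[0, 0, 0], [0, 0, 0]], jaw=[-0.3, -0.3])

```text
clock: 9.65
tool_pos: [0.5643, 0.1627, 0.06]
tcp_rot: [[-0.296, 0.955, 0.001], [0.955, 0.296, 0.0], [-0.0, 0.001, -1.0]]
ft_force: [-6.1, -0.9, 9.0]
width: 0.038
finger_force: 52.9
```

Request:
carry_out(delta_pos=[[0.06, 0, 0], [0.06, 0, 0], [0.06, 0, 0], [0.04, 0, 0], [0, 0, 0]], dr=[[0, 0, 0], [0, 0, 0], [0, 0, 0], [0, 0, 0], [0, 0, 0]], jaw=[-0.3, -0.3, -0.3, -0.3, -0.3])

```text
clock: 10.15
tool_pos: [0.5625, 0.1715, 0.0605]
tcp_rot: [[-0.297, 0.955, 0.005], [0.955, 0.297, -0.003], [-0.005, 0.004, -1.0]]
ft_force: [-1.5, -8.3, 9.4]
width: 0.038
finger_force: 53.0
```

Request:
carry_out(delta_pos=[[0, 0.06, 0], [0, 0.06, 0], [0, 0.06, 0], [0, 0.04, 0], [0, 0, 0]], dr=[[0, 0, 0], [0, 0, 0], [0, 0, 0], [0, 0, 0], [0, 0, 0]], jaw=[-0.3, -0.3, -0.3, -0.3, -0.3])

```text
clock: 10.65
tool_pos: [0.5693, 0.1727, 0.0605]
tcp_rot: [[-0.299, 0.954, -0.006], [0.954, 0.298, -0.009], [-0.006, -0.008, -1.0]]
ft_force: [-14.9, -14.0, 22.2]
width: 0.0379
finger_force: 54.6
```

Request:
carry_out(delta_pos=[[0, 0, -0.07], [0.05, 0, 0], [0, 0.05, 0], [0.03, 0.03, 0], [0, 0, 0]], dr=[[0, 0, 0], [0, 0, 0], [0, 0, 0], [0, 0, 0], [0, 0, 0]], jaw=[-0.3, -0.3, -0.3, -0.3, -0.3])

```text
clock: 11.15
tool_pos: [0.5698, 0.1763, 0.0619]
tcp_rot: [[-0.299, 0.954, -0.011], [0.954, 0.299, -0.012], [-0.008, -0.014, -1.0]]
ft_force: [-16.6, -17.6, 17.4]
width: 0.0378
finger_force: 54.2
```

```bash
python3 - <<'E'
from h import *
np.set_printoptions(precision=4,suppress=True)
f=env.grab_frame("wrist"); save(f,"wrist4")
for n,z in dict(valve=.01,port=.043,nest=.01,red_mark=.03,black_mark=.03).items():
    print(n,[(round(d["p"],2),np.round(d["location"],1),at(f,d["location"],z)[:2]) for d in env.place_of(f,n)[:2]])
plan([.5694,.172,.06],107)
E
```

```text
valve []
port [(0.85, array([319.8, 195.9]), array([0.559 , 0.2098]))]
nest []
red_mark [(0.78, array([320.9, 191.7]), array([0.5594, 0.2094]))]
black_mark [(0.79, array([402. , 278.9]), array([0.6077, 0.1815]))]
clock 11.45 tool [0.5698 0.1763 0.0619] yaw x 107.37168011324667 F [-16.0867 -16.8087  16.2029] w 0.03756280750051003
shift tool/0.05: [-0.079  -0.0321  0.0396]  shift in goal frame/0.05 [-0.0796 -0.0322  0.0385] turn/6deg: [-0.13    0.0736  0.0614]
```

View pics/wrist4.png

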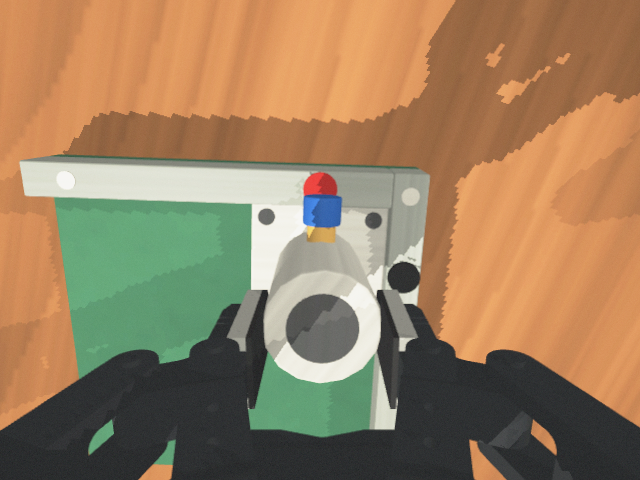

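The flange is seated in the corner: its top edge meets the upper fence near (320,208), its right edge meets the right fence at (386,240), and the cap points at the red mark (320,187). I'll relax the push, then release.

Request:
carry_out(delta_pos=[[-0.05, -0.05, 0], [-0.04, -0.03, 0], [0, 0, 0], [0, 0, 0]], dr=[[0, 0, 0], [0, 0, 0], [0, 0, 0], [0, 0, 0]], jaw=[-0.3, -0.3, -0.3, -0.3])

```text
clock: 11.85
tool_pos: [0.5697, 0.1737, 0.061]
tcp_rot: [[-0.297, 0.955, -0.003], [0.955, 0.297, -0.004], [-0.003, -0.004, -1.0]]
ft_force: [-5.7, -7.2, 4.4]
width: 0.0378
finger_force: 52.8
```

Request:
carry_out(delta_pos=[[0, 0, 0], [0, 0, 0], [0, 0, 0], [0, 0, 0], [0, 0, 0]], dr=[[0, 0, 0], [0, 0, 0], [0, 0, 0], [0, 0, 0], [0, 0, 0]], jaw=[0.3, 0.6, 0.6, 0.6, 0.6])

```text
clock: 12.35
tool_pos: [0.571, 0.176, 0.0606]
tcp_rot: [[-0.296, 0.955, 0.001], [0.955, 0.296, 0.0], [0.0, 0.001, -1.0]]
ft_force: [0.3, -0.8, -0.4]
width: 0.0685
finger_force: 0.0
```

Request:
carry_out(delta_pos=[[0, 0, -0.5], [0, 0, -0.7], [0, 0, -0.8], [-0.7, 0, -0.5], [0, 0, 0]], dr=[[0, 0, 0], [0, 0, 0], [0, 0, 0], [0, 0, 0], [0, 0, 0]], jaw=[0.6, 0.6, 0.6, 0.6, 0.6])

```text
clock: 12.85
tool_pos: [0.5849, 0.1407, 0.1914]
tcp_rot: [[-0.294, 0.956, 0.01], [0.956, 0.294, 0.0], [-0.003, 0.01, -1.0]]
ft_force: [1.1, -0.1, 0.0]
width: 0.0683
finger_force: 0.0
```

```bash
python3 - <<'E'
from h import *
np.set_printoptions(precision=4,suppress=True)
f=env.grab_frame("wrist")
for n,z in dict(valve=.01,port=.043,nest=.01,red_mark=.03,black_mark=.03).items():
    print(n,[(round(d["p"],2),np.round(d["location"],1),at(f,d["location"],z)[:2]) for d in env.place_of(f,n)[:2]])
print(env.get_state()["tool_pos"])
c=[proj(f,(.5694+x,.172+y,.03)) for x in(-.09,.09) for y in(-.09,.09)]; c=np.array(c)
x0,y0=np.maximum(c.min(0).astype(int),0); x1,y1=c.max(0).astype(int); print(x0,y0)
im=f["color"][y0:y1,x0:x1]; im=cv2.resize(im,None,fx=2,fy=2,interpolation=cv2.INTER_CUBIC); print(im.shape); im=im[:600,:800]
cv2.imwrite("pics/w5.png",im[:,:,::-1])
E
```

```text
valve [(0.96, array([308.9, 160.8]), array([0.5679, 0.1709]))]
port [(0.57, array([307.4, 109.1]), array([0.5567, 0.2071]))]
nest []
red_mark [(0.72, array([312.2, 103.8]), array([0.5586, 0.2116]))]
black_mark [(0.87, array([360.5, 165.9]), array([0.605 , 0.1803]))]
[0.5799 0.1427 0.1833]
164 0
(606, 616, 3)
```

View pics/w5.png

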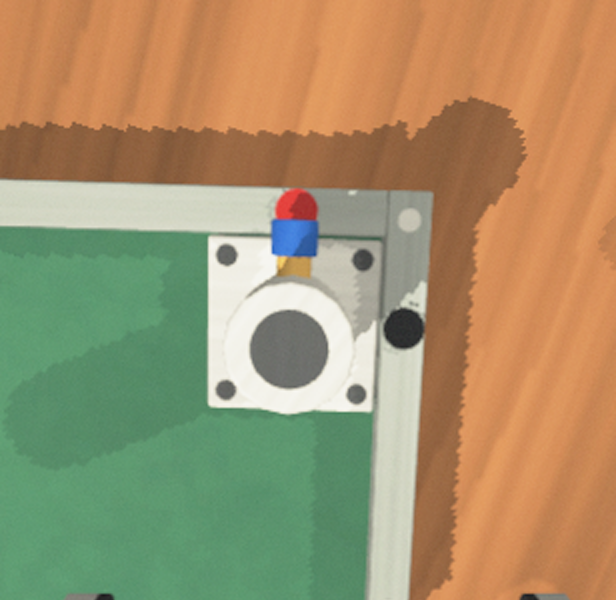

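The crop shows the valve upright and seated, cap on the red mark (295,205), flange edges along both fences. Next I'll check how flush it is numerically.

```bash
python3 - <<'E'
from h import *
np.set_printoptions(precision=4,suppress=True)
f=env.grab_frame("wrist")
w=lambda p,z:at(f,(p[0]/2+164-.25,p[1]/2-.25),z)[:2]
F1=[w((20,227),.03),w((380,236),.03)]   # +y fence inner top edge
F2=[w((386,240),.03),w((367,590),.03)]  # +x fence
C=[w(p,.022) for p in((208,236),(382,240),(372,412),(208,406))]
an=lambda d:np.degrees(np.arctan2(d[1],d[0]))
print("fence",an(F1[1]-F1[0]),an(F2[0]-F2[1])-90)
print("flange",an(C[1]-C[0]),an(C[1]-C[2])-90,an(C[2]-C[3]),an(C[0]-C[3])-90)
def dist(p,L): d=(L[1]-L[0])/np.linalg.norm(L[1]-L[0]); v=p-L[0]; return 1000*(d[0]*v[1]-d[1]*v[0])
print("mm to y fence",dist(C[0],F1),dist(C[1],F1)," x fence",dist(C[1],F2),dist(C[2],F2))
print("sizes",[np.linalg.norm(C[i]-C[i-1])*1000 for i in range(4)])
g=f["color"]
for c in(115+164,150+164): print(g[105:128,c].tolist())
print("row",g[150,340:362].tolist())
E
```

```text
fence 15.876602119147615 15.196726277654292
flange 15.930117490800292 14.90946848257073 15.088257755493407 15.231504324877378
mm to y fence -1.3916539575800497 -1.333783333068307  x fence -0.8213702800969102 -1.1338338269226527
sizes [np.float64(61.41307005579334), np.float64(61.958703116814924), np.float64(62.32352191233558), np.float64(61.603997097700535)]
[[208, 211, 194], [210, 213, 196], [210, 213, 194], [212, 213, 195], [211, 213, 197], [208, 211, 194], [209, 213, 195], [211, 213, 195], [211, 214, 195], [209, 212, 193], [209, 213, 194], [213, 215, 199], [213, 216, 199], [216, 218, 202], [213, 217, 199], [215, 217, 201], [179, 191, 170], [131, 153, 130], [168, 173, 155], [224, 222, 208], [237, 235, 225], [240, 239, 229], [243, 242, 235]]
[[228, 66, 60], [227, 64, 58], [228, 68, 61], [228, 65, 58], [229, 68, 62], [229, 65, 62], [228, 64, 61], [230, 68, 62], [228, 65, 61], [228, 65, 59], [173, 83, 129], [70, 112, 195], [63, 120, 215], [62, 124, 217], [61, 122, 216], [64, 124, 217], [64, 125, 217], [67, 126, 218], [63, 124, 218], [65, 127, 218], [65, 127, 219], [67, 127, 220], [69, 129, 222]]
row [[201, 197, 182], [201, 196, 183], [201, 198, 182], [201, 199, 182], [200, 196, 181], [200, 195, 179], [201, 196, 182], [204, 200, 183], [201, 198, 183], [201, 196, 182], [203, 199, 182], [201, 197, 182], [188, 184, 171], [175, 172, 160], [174, 171, 159], [173, 169, 158], [174, 170, 158], [175, 172, 159], [173, 169, 157], [173, 169, 157], [174, 171, 158], [171, 168, 154]]
```

```bash
python3 - <<'E'
from h import *
np.set_printoptions(precision=2,suppress=True)
f=env.grab_frame("wrist"); g=cv2.cvtColor(f["color"],cv2.COLOR_RGB2GRAY).astype(float)
print(np.array(f["pose"])[:3,3])
a=np.radians(15.3); X=np.array([np.cos(a),np.sin(a)]);Y=np.array([-X[1],X[0]]); N=np.array([.5694,.172])
for nm,e,o in(("y",Y,X),("x",X,Y)):
    for t in(-.026,-.02,.0,.02,.026):
        b=N+.032*e+t*o
        q=[proj(f,(*(b-s*e),z)) for s,z in((0,.03),(0,.022),(.001,.022),(.002,.022))]
        print(nm,t,q[0],"face->top",q[1]-q[0],"per mm",q[2]-q[1])
for c in(272,276,280,284,330,336,342): print(c,g[116:128,c])
for r in(140,150,160,180,190): print(r,g[r,344:362])
E
```

```text
[0.56 0.21 0.34]
y -0.026 [283.32 121.66] face->top [ 0.99 -0.09] per mm [-0.01  1.45]
y -0.02 [291.95 121.96] face->top [ 0.78 -0.1 ] per mm [-0.02  1.45]
y 0.0 [320.66 122.95] face->top [ 0.06 -0.12] per mm [-0.04  1.45]
y 0.02 [349.35 123.93] face->top [-0.66 -0.15] per mm [-0.07  1.45]
y 0.026 [357.95 124.21] face->top [-0.87 -0.15] per mm [-0.08  1.45]
x -0.026 [361.73 206.31] face->top [-0.92 -2.1 ] per mm [-1.33 -0.04]
x -0.02 [362.21 198.22] face->top [-0.94 -1.91] per mm [-1.34 -0.04]
x 0.0 [363.83 170.67] face->top [-0.99 -1.28] per mm [-1.36 -0.04]
x 0.02 [365.51 142.13] face->top [-1.05 -0.59] per mm [-1.38 -0.05]
x 0.026 [366.03 133.36] face->top [-1.07 -0.38] per mm [-1.39 -0.05]
272 [214. 214. 215. 215. 211. 168. 121. 122. 121. 121. 123. 122.]
276 [213. 211. 216. 214. 212. 175. 127. 170. 210. 218. 224. 226.]
280 [211. 213. 216. 214. 213. 176. 140. 171. 219. 235. 235. 238.]
284 [210. 214. 214. 215. 213. 185. 136. 158. 214. 231. 235. 208.]
330 [92. 84. 88. 86. 83. 85. 82. 87. 84. 84. 84. 84.]
336 [147. 145. 151. 150. 149. 151. 139. 110.  91. 133. 165. 163.]
342 [149. 145. 151. 152. 149. 147. 143. 118.  84. 127. 157. 170.]
140 [193. 195. 194. 195. 193. 195. 177. 137. 101.  80.  75.  71.  78. 100.
 132. 159. 167. 169.]
150 [195. 201. 198. 198. 198. 196. 196. 198. 184. 169. 173. 171. 170. 172.
 171. 172. 169. 169.]
160 [181. 189. 192. 192. 190. 189. 190. 184. 173. 163. 164. 166. 162. 164.
 163. 165. 164. 158.]
180 [239. 240. 241. 241. 241. 239. 226. 225. 235. 235. 236. 235. 235. 235.
 236. 232. 211. 146.]
190 [243. 243. 241. 240. 236. 226. 236. 242. 238. 235. 235. 235. 235. 235.
 236. 223. 164. 140.]
```

The x side looks flush, but a dark line of about 2 px suggests the +y side may have a gap of about 1 mm. I'll nudge the boss low down with closed fingertips leaning slightly forward.

```bash
python3 - <<'E'
from h import *
np.set_printoptions(precision=4,suppress=True)
a=np.radians(105.3); Y=np.array([np.cos(a),np.sin(a)]); A=np.array([.5694,.172])-.048*Y
plan([*A,.13],105.3)
E
```

```text
clock 13.25 tool [0.5802 0.1428 0.1838] yaw x 107.2344770571215 F [-0.3288 -0.1483 -0.023 ] w 0.0682170582563768
shift tool/0.05: [-0.3376 -0.0624  1.0753]  shift in goal frame/0.05 [-0.3391 -0.0537  1.0753] turn/6deg: [-0.0241 -0.0041  0.3224]
```

Request:
carry_out(delta_pos=[[0, 0, 0], [-0.34, -0.05, 0], [0, 0, 0], [0, 0, 0], [0, 0, 0]], dr=[[0, 0, 0.32], [0, 0, 0], [0, 0, 0], [0, 0, 0], [0, 0, 0]], jaw=[-1, -1, -1, -1, -1])

```text
clock: 13.75
tool_pos: [0.5831, 0.1252, 0.1852]
tcp_rot: [[-0.263, 0.965, -0.0], [0.965, 0.263, 0.0], [0.0, -0.0, -1.0]]
ft_force: [0.4, -0.4, 1.0]
width: 0.0003
finger_force: 0.0
```

Request:
carry_out(delta_pos=[[0, 0, 0.7], [0, 0, 0.7], [0, 0, 0.7], [0, 0, 0.7], [0, 0, 0]], dr=[[0, 0, 0], [0, 0, 0], [0, 0, 0], [0, 0, 0], [0, 0.5, 0]], jaw=[-1, -1, -1, -1, -1])

```text
clock: 14.25
tool_pos: [0.578, 0.1261, 0.0389]
tcp_rot: [[-0.264, 0.964, -0.025], [0.963, 0.265, 0.051], [0.056, -0.011, -0.998]]
ft_force: [-1.2, -0.8, -1.0]
width: 0.0
finger_force: 0.0
```

Request:
carry_out(delta_pos=[[0.15, 0, 0], [0.1, 0, 0], [0, 0, 0]], dr=[[0, 0, 0], [0, 0, 0], [0, 0, 0]], jaw=[-1, -1, -1])

```text
clock: 14.55
tool_pos: [0.5806, 0.1384, 0.0475]
tcp_rot: [[-0.264, 0.964, -0.011], [0.963, 0.265, 0.05], [0.052, 0.003, -0.999]]
ft_force: [0.7, 0.4, -0.5]
width: -0.0003
finger_force: 0.0
```

Request:
carry_out(delta_pos=[[0.04, 0, 0], [0.03, 0, 0], [0, 0, 0]], dr=[[0, 0, 0], [0, 0, 0], [0, 0, 0]], jaw=[-1, -1, -1])

```text
clock: 14.85
tool_pos: [0.5791, 0.1411, 0.0467]
tcp_rot: [[-0.264, 0.965, -0.013], [0.963, 0.264, 0.05], [0.052, 0.001, -0.999]]
ft_force: [-0.8, -0.3, 0.4]
width: -0.0005
finger_force: 0.0
```

Request:
carry_out(delta_pos=[[0.03, 0, 0], [0, 0, 0]], dr=[[0, 0, 0], [0, 0, 0]], jaw=[-1, -1])

```text
clock: 15.05
tool_pos: [0.5785, 0.1422, 0.0463]
tcp_rot: [[-0.263, 0.965, -0.014], [0.963, 0.263, 0.05], [0.052, 0.0, -0.999]]
ft_force: [-0.1, 0.1, -0.4]
width: -0.0002
finger_force: 0.0
```

Request:
carry_out(delta_pos=[[0.03, 0, 0], [0, 0, 0]], dr=[[0, 0, 0], [0, 0, 0]], jaw=[-1, -1])

```text
clock: 15.25
tool_pos: [0.5782, 0.1434, 0.0463]
tcp_rot: [[-0.263, 0.965, -0.014], [0.963, 0.263, 0.05], [0.052, -0.0, -0.999]]
ft_force: [-0.3, -1.7, 0.1]
width: 0.0002
finger_force: 0.4
```

Request:
carry_out(delta_pos=[[0.02, 0, 0], [0, 0, 0]], dr=[[0, 0, 0], [0, 0, 0]], jaw=[-1, -1])

```text
clock: 15.45
tool_pos: [0.5781, 0.144, 0.0466]
tcp_rot: [[-0.263, 0.965, -0.013], [0.963, 0.264, 0.049], [0.051, 0.0, -0.999]]
ft_force: [-0.6, -4.2, 1.2]
width: -0.0
finger_force: 1.7
```

Request:
carry_out(delta_pos=[[0.02, 0, 0], [0, 0, 0]], dr=[[0, 0, 0], [0, 0, 0]], jaw=[-1, -1])

```text
clock: 15.65
tool_pos: [0.5782, 0.145, 0.047]
tcp_rot: [[-0.263, 0.965, -0.013], [0.963, 0.263, 0.05], [0.051, 0.001, -0.999]]
ft_force: [0.8, -4.7, 3.1]
width: -0.0
finger_force: 2.4
```

Request:
carry_out(delta_pos=[[-0.2, 0, 0], [-0.3, 0, 0], [0, 0, -0.8], [0, 0, -0.9], [0, 0, -0.9]], dr=[[0, 0, 0], [0, 0, 0], [0, 0, 0], [0, 0, 0], [0, -0.5, 0]], jaw=[-1, -1, -1, -1, -1])

```text
clock: 16.15
tool_pos: [0.5857, 0.1129, 0.1751]
tcp_rot: [[-0.261, 0.965, -0.002], [0.965, 0.261, -0.001], [-0.0, -0.002, -1.0]]
ft_force: [1.2, 0.1, -0.6]
width: -0.0001
finger_force: 0.0
```

```bash
python3 - <<'E'
from h import *
np.set_printoptions(precision=4,suppress=True)
env.grab_frame("wrist"); f=env.grab_frame("wrist"); print(np.array(f["pose"])[:3,3])
for n,z in dict(valve=.01,port=.043,red_mark=.03,black_mark=.03).items():
    print(n,[(round(d["p"],2),np.round(d["location"],1),at(f,d["location"],z)[:2]) for d in env.place_of(f,n)[:1]])
c=proj(f,(.5694,.172,.03)); x0=int(max(0,c[0]-100)); y0=int(max(0,c[1]-80))
im=cv2.resize(f["color"][y0:y0+150,x0:x0+200],None,fx=4,fy=4,interpolation=cv2.INTER_CUBIC); print(x0,y0,env.get_state()["ft_force"])
cv2.imwrite("pics/w6.png",im[:,:,::-1])
E
```

```text
[0.5715 0.179  0.343 ]
valve [(0.69, array([306.7, 123.4]), array([0.5664, 0.1721]))]
port [(0.74, array([306.1,  69.2]), array([0.558 , 0.2055]))]
red_mark [(0.62, array([311.4,  66.3]), array([0.5604, 0.2094]))]
black_mark [(0.73, array([365.1, 125.4]), array([0.6067, 0.1819]))]
210 45 [-0.4321  0.0264  0.0068]
```

View pics/w6.png

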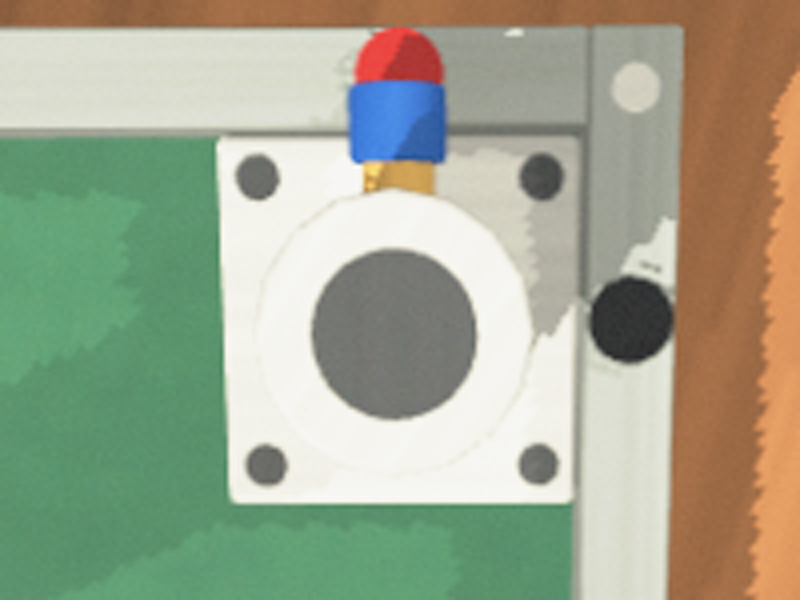

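The flange now sits tight against both fences with no green gap, at y ≈ 135 and x ≈ 578 in the crop. It is square, and the cap points at the red mark (398,75). I'll hand in.

```bash
python3 -c "
from cell import env
print(env.hand_in())"
```

```text
the job is handed in; nothing more can be done
None
```

The job is handed in (no verdict was returned): in the last picture the valve body stands upright on the green plate, flush against both fences with its blue cap at the red mark, and it has been let go; I never touched the other parts, but took no final picture of them.

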